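# Return the file from the tool stand to the file pot

## Robot

A 6-joint arm with a two-finger parallel gripper is mounted at the origin on the work surface. World frame = base frame: x ahead of the robot, y to its left, z up, the work surface at z = 0. Lengths are in m, angles in degrees, forces in N, time in s.
With the tool pointing down it reaches from about 0.25 to 0.775 m from the base axis. Payload 4 kg.
Tool frame: the origin (TCP) lies midway between the tips of the shut fingers; the grasp point (between the pads) lies 19 mm behind it; z points along the fingers, x is the direction in which the jaws open and shut, and the axes are right-handed (so a half turn about z gives the same grasp; the last joint's range is limited). The gripper opens to 94 mm and grips with 3 to 60 N. Pads are 16 mm wide; open, the fingers measure 119 mm over their backs; the gripper's body (75 mm by 177 mm) begins 78 mm behind the grasp point.
Start: joints at [-69.735, 4.996, 78.535, -0, 96.463, -5.907], TCP at [0.243, -0.494, 0.206] pointing down, gripper open.
Joint ranges: [-177.83, 177.83], [-43.37, 116.18], [15.69, 146.23], [-61.86, 241.86], [9.47, 152.12], [-147.06, 147.06]. Speed limits (degrees/s): [159.86, 159.86, 180, 180, 180, 180].

## Interface

Orientations are given as a 3x3 rotation matrix whose columns are the frame's x, y, z axes.
In Python, from bench import arm gives the robot as it stands.
- The arm moves only by the tool play_rows, never from a script. Its argument "series" is text: rows parted by semicolons, each of 7 numbers parted by spaces: the shift along the tool's x, y, z in m, then the turn, a rotation vector about the tool's x, y, z in degrees, then the closure in counts, from 0 (fully open) to 255 (shut). A call has 1 to 5 rows; each row is the pose to reach, as a shift and turn from the pose commanded when the call began, along the tool's axes at that moment; what a row does not reach only later rows make up. A row lasts 1/12 s, in which the tool goes at most 41.7 mm and 7.16 degrees, less where a joint would pass 70% of its speed; a pose out of reach is approached as far as the arm can. A call with a gripper value outside its range is refused whole. The fingers move at their own pace and stop on an object; "grip_force" is the grip in N (left out, the last holds). Time passes only in rows, so rows that repeat a pose let the fingers close. It gives the time, the measured TCP pose, the force and the opening at its end, in the units of the state.
- arm.state(): the state, without advancing time (a new reading comes with each control period).
- arm.capture(name): name is "side" or "top"; returns a dict with "img" (420x560x3 uint8, red, green, blue), "camera_matrix" (3x3 intrinsics, pixels), "T" (4x4, takes a point from camera to world coordinates). Camera axes: x right, y down, z forward; pixel columns grow to the right and rows downward; lengths in m; the calibration is good to about 2 mm. A picture is of the moment at which its call begins. There is no depth.
- arm.finish_job(): hands the job in, once; it reports no verdict.
The state is a dict: "t": time; "qpos": joint angles; "joint_velocities": joint speeds; "joint_efforts": joint torques, N m; "eef_pos": TCP position; "tool_rot": TCP orientation; "contact_force": force on the tool from outside, world axes, zero at the start; "ft_torque": the same for the moment, N m; "opening": finger opening in m.
Only numpy, scipy, OpenCV 4.12 (cv2) and the standard library are available. Lean on these libraries where they do the work, as an engineer would, in place of code of your own. Each camera call takes 0.05 s, during which the arm holds its last target.

## Task

Pull the file - the tool with the fat, pear-shaped wooden handle that stands in the three-socket tool stand - up out of its socket and stand it in the empty round pot on the bench, handle up. Lower it gently until its end rests on the bottom of the pot before you let go (it may then lean on the rim), and leave the slim-handled scraper standing in its socket.

Things in the scene. Friction and masses are not known exactly. Their poses are not given: they have to be found in the camera images.
- file: The file, 210 mm long, 0.11-0.22 kg, upright, blade down, in any one socket of the stand, at any yaw. Steel blade 18 x 7 mm up to 116 mm, brass ferrule, then a round pear-shaped wooden handle from 126 to 210 mm, 29-30 mm thick between 156 and 191 mm (grip there, any side). Balance point 82 mm up. Origin: centre of the blade's lower end, on the socket floor at first; z runs up to the handle.
- scraper: The scraper, a bystander: 190 mm long, upright, blade down, in another socket of the stand. Steel blade 14 x 6 mm, then a slim straight wooden handle 16 mm thick from 120 to 190 mm. Origin: centre of its lower end; z up along it.
- stand: Fixed tool stand: grey plate 75 x 250 x 8 mm with three upright round tubes at y = -90, 0, +90 mm of its own y axis; 31 mm outside, 25 inside, 70 deep, rims 78 mm and floors 8 mm above the bench. They hold the file, the scraper and a brass rod (12 x 185 mm), all loose, free once raised 70 mm; tops 193-218 mm above the bench. Origin: centre of the underside; z up.
- pot: Fixed, empty, round open aluminium pot, on the other side (left or right) of the bench from the stand, nothing taller than the pot between them: 62 mm outside and 54 mm inside diameter, 90 mm tall, inner floor 6 mm above the bench. Origin: centre of its underside on the bench; z up.
Not all that is in view belongs to the job. Leave any purple look-alike of the pot alone.

How it is judged:
By the outcome, as a careful person would: the job done as asked, in the order asked, and still so for the second after the job is handed in, with the robot touching nothing.
It also fails if it takes over 40 s, if anything falls off the work surface, if the arm or the gripper's body presses on something with over 40 N, if the wrist force passes 120 N, or if a joint passes its speed limit or range.

## Working session

There is one attempt and no reset: what is moved stays moved. The work goes in short steps, Python scripts to look and compute and a tool call to move; the robot and the scene stay as the last step left them, time stands still between calls to the robot, and variables do not carry over. Pictures are saved under pics/ and viewed, and the job is handed in when it is done.

Besides the shell and the picture viewer there is one more tool, called after "Call:" as name(argument=value, ...), one argument or row to a line, values as JSON. play_rows: Moves the arm, as the interface text tells. Its arguments: {"type":"object","properties":{"series":{"type":"string"},"grip_force":{"type":"number"}},"required":["series"]}

```bash
mkdir -p pics; ls; python3 - <<'E'
from bench import arm
import cv2,numpy as np
for n in("side","top"):
    c=arm.capture(n); cv2.imwrite(f"pics/{n}0.png",c["img"][:,:,::-1]); np.savez(f"{n}0.npz",**c)
    print(n,c["camera_matrix"].round(1).tolist(),c["T"].round(4).tolist())
s=arm.state();print({k:np.round(v,4).tolist() for k,v in s.items()})
E
```

```text
pics
side [[490.7, 0.0, 283.4], [0.0, 490.7, 202.6], [0.0, 0.0, 1.0]] [[-0.7194, -0.3888, 0.5756, -0.0564], [-0.6945, 0.4189, -0.585, 0.6053], [-0.0137, -0.8206, -0.5714, 0.6096], [0.0, 0.0, 0.0, 1.0]]
top [[399.7, 0.0, 278.7], [0.0, 399.7, 210.5], [0.0, 0.0, 1.0]] [[0.0682, -0.9773, 0.2005, 0.3266], [-0.9977, -0.0666, 0.0147, -0.0084], [-0.001, -0.2011, -0.9796, 0.9755], [0.0, 0.0, 0.0, 1.0]]
{'t': 0.1, 'qpos': [-69.7374, 5.0347, 78.6137, 0.0003, 96.4639, -5.9073], 'joint_velocities': [0.0404, 0.017, -0.0962, 0.032, -0.0526, 0.0459], 'joint_efforts': [0.0024, -34.1255, -30.33, 0.0719, 0.0304, -0.0001], 'eef_pos': [0.2424, -0.4932, 0.2044], 'tool_rot': [[0.441, -0.8975, -0.0007], [-0.8975, -0.441, 0.0018], [-0.0019, -0.0002, -1.0]], 'contact_force': [0.2056, -0.3434, 0.9274], 'ft_torque': [0.029, 0.019, 0.0402], 'opening': 0.094}
```

View pics/side0.png

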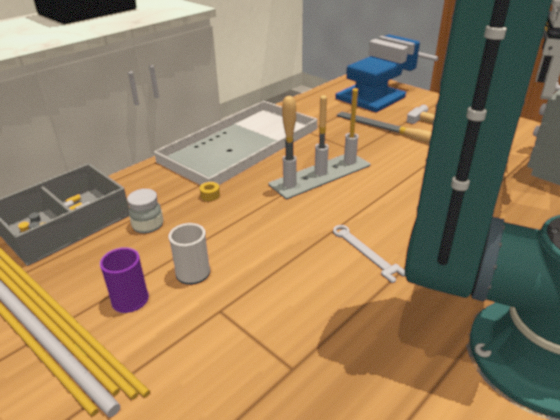

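View pics/top0.png

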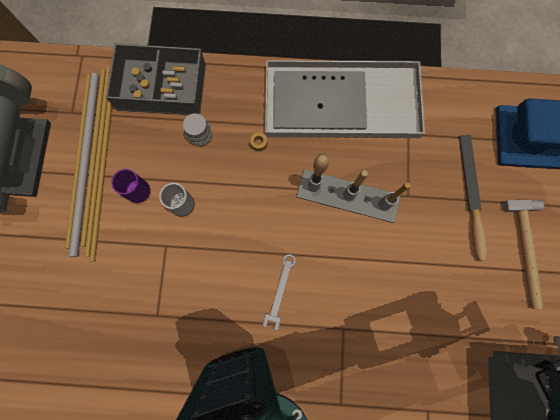

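The file is in the socket nearest the side camera (handle at about (289,110) in side, (321,161) in top). The grey pot is at (190,253) in side and (175,197) in top, with the purple decoy beside it. I'll zoom in.

```bash
python3 - <<'E'
import cv2,numpy as np
s=np.load("side0.npz")["img"][:,:,::-1];t=np.load("top0.npz")["img"][:,:,::-1]
def crop(im,x,y,w,h,k):return cv2.resize(im[y:y+h,x:x+w],None,fx=k,fy=k,interpolation=cv2.INTER_CUBIC)
a=crop(s,260,80,120,120,5);cv2.imwrite("pics/a.png",a)
b=crop(t,290,140,120,90,6);cv2.imwrite("pics/b.png",b)
c=np.hstack([crop(s,160,215,60,75,6),crop(t,150,170,60,75,6)]);cv2.imwrite("pics/c.png",c)
E
```

```text
(no output)
```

View pics/a.png

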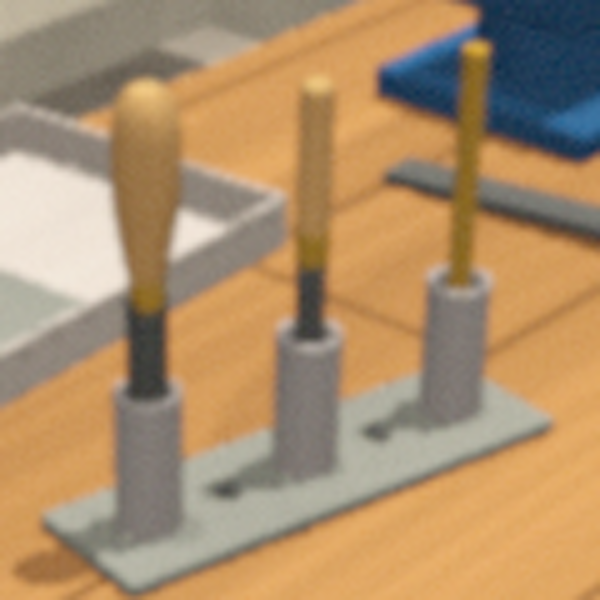

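View pics/b.png

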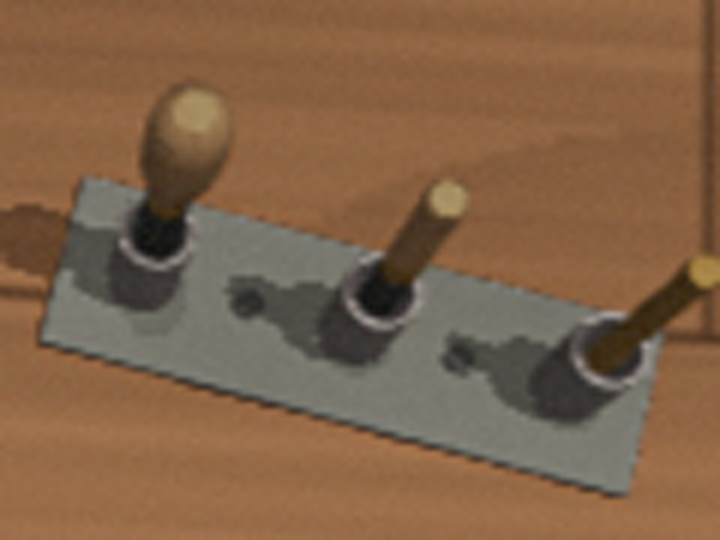

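View pics/c.png

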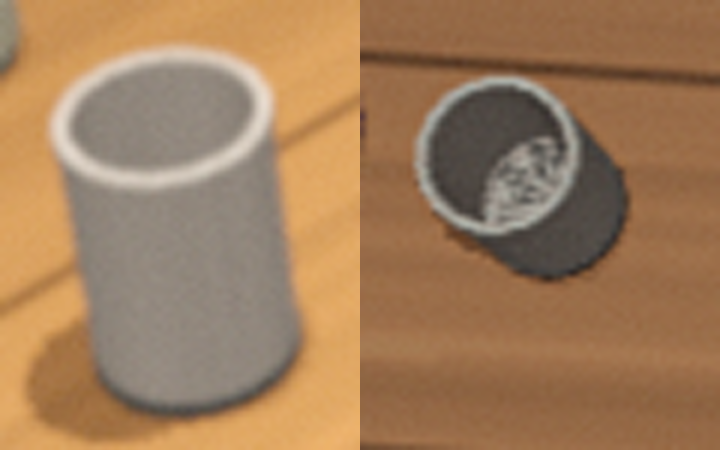

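```bash
cat > h.py <<'E'
import numpy as np,cv2
def ray(c,u,v):
    d=np.linalg.inv(c["camera_matrix"])@[u,v,1];T=c["T"];return T[:3,3],T[:3,:3]@d
def plane(c,u,v,z):
    o,d=ray(c,u,v);return o+d*(z-o[2])/d[2]
def tri(c1,p1,c2,p2):
    o1,d1=ray(c1,*p1);o2,d2=ray(c2,*p2);d1=d1/np.linalg.norm(d1);d2=d2/np.linalg.norm(d2)
    s=np.linalg.lstsq(np.c_[d1,-d2],o2-o1,rcond=None)[0];a=o1+d1*s[0];b=o2+d2*s[1];return (a+b)/2,np.linalg.norm(a-b)
def up(X,Y,k,x0,y0):return ((X+.5)/k-.5+x0,(Y+.5)/k-.5+y0)
E
python3 - <<'E'
from h import *
np.set_printoptions(precision=4,suppress=True)
S=dict(np.load("side0.npz"));T=dict(np.load("top0.npz"))
P=lambda n,s,t,z:print(n,plane(S,*s,z),plane(T,*t,z),*tri(S,s,T,t))
A=lambda X,Y:up(X,Y,5,260,80);B=lambda X,Y:up(X,Y,6,290,140)
P("fsock",A(149,392),B(156,240),.078)
P("ssock",A(309,335),B(382,294),.078)
P("rsock",A(459,280),B(606,350),.078)
P("handletop",A(147,88),B(197,110),.216)
# handle wide silhouettes
for c,n,p in((S,"S",A(113,130)),(S,"S",A(181,130)),(T,"T",B(143,135)),(T,"T",B(231,135))):print(n,plane(c,*p,.183))
P("scrtop",A(318,82),B(449,199),.198)
P("rodtop",A(478,46),B(707,271),.193)
P("potrim",up(162,117,6,160,215),up(138.5,155,6,150,170),.09)
# pot rim by bright-mask ellipse
for c,(x,y,w,h) in((S,(160,215,60,75)),(T,(150,170,50,60))):
    im=c["img"][y:y+h,x:x+w].astype(int);m=((im.max(2)-im.min(2)<40)&(im.min(2)>(170 if c is S else 110))).astype(np.uint8)
    cs,_=cv2.findContours(m,0,1);k=max(cs,key=cv2.contourArea);e=cv2.fitEllipse(k);print(e);q=(e[0][0]+x,e[0][1]+y);print(plane(c,*q,.09))
E
```

```text
fsock [ 0.5877 -0.0702  0.078 ] [ 0.5895 -0.0755  0.078 ] [ 0.5913 -0.0753  0.0743] 0.0017536483268741022
ssock [ 0.5701 -0.157   0.078 ] [ 0.5738 -0.1637  0.078 ] [ 0.5756 -0.1643  0.073 ] 0.0008879651441469676
rsock [ 0.5533 -0.2457  0.078 ] [ 0.5574 -0.2503  0.078 ] [ 0.558  -0.2515  0.0742] 0.0009047450570578682
handletop [ 0.5917 -0.0746  0.216 ] [ 0.5948 -0.0765  0.216 ] [ 0.5948 -0.077   0.2145] 0.001181004812571596
S [ 0.6257 -0.0892  0.183 ]
S [ 0.6043 -0.1086  0.183 ]
T [ 0.5961 -0.0613  0.183 ]
T [ 0.5981 -0.0917  0.183 ]
scrtop [ 0.5718 -0.1592  0.198 ] [ 0.5754 -0.1644  0.198 ] [ 0.5765 -0.165   0.1949] 0.00017185167969370647
rodtop [ 0.5531 -0.247   0.193 ] [ 0.5576 -0.2529  0.193 ] [ 0.5585 -0.2541  0.1895] 0.00035986746617869655
potrim [0.5228 0.2532 0.09  ] [0.5265 0.2486 0.09  ] [0.5276 0.2501 0.0855] 0.00036790742741731606
((26.56928825378418, 19.42098617553711), (20.779325485229492, 35.32701873779297), 81.42139434814453)
[0.5221 0.2537 0.09  ]
((22.288496017456055, 25.36152458190918), (24.7906494140625, 26.48772621154785), 62.898475646972656)
[0.5265 0.2495 0.09  ]
```

```bash
cat >> h.py <<'E'
def go(x,y,z,yaw=None):
    """print tool-frame shift/turn from measured pose to tool-down pose with jaw-x yaw"""
    from bench import arm
    from scipy.spatial.transform import Rotation as R
    s=arm.state();Rm=np.array(s["tool_rot"]);p=np.array(s["eef_pos"])
    d=Rm.T@(np.array([x,y,z])-p)
    if yaw is None: yaw=np.degrees(np.arctan2(Rm[1,0],Rm[0,0]))
    c,q=np.cos(np.radians(yaw)),np.sin(np.radians(yaw))
    G=np.array([[c,q,0],[q,-c,0],[0,0,-1]])
    print("t",round(s["t"],2),"pos",p.round(4),"yaw",round(np.degrees(np.arctan2(Rm[1,0],Rm[0,0])),1),"open",round(s["opening"],4),"F",np.round(s["contact_force"],1),"q",np.round(s["qpos"],0))
    print("shift",d.round(4),"rot",R.from_matrix(Rm.T@G).as_rotvec(degrees=True).round(1))
E
python3 -c "
from h import *
go(.40,-.35,.32,-30);go(.59,-.075,.32,-11)"
```

```text
t 0.1 pos [ 0.2424 -0.4932  0.2044] yaw -63.8 open 0.094 F [ 0.2 -0.3  0.9] q [-70.   5.  79.   0.  96.  -6.]
shift [-0.0592 -0.2046 -0.1154] rot [ -0.    0.1 -33.8]
t 0.1 pos [ 0.2424 -0.4932  0.2044] yaw -63.8 open 0.094 F [ 0.2 -0.3  0.9] q [-70.   5.  79.   0.  96.  -6.]
shift [-0.2222 -0.4964 -0.115 ] rot [ -0.1   0.1 -52.8]
```

Call:
play_rows(
  series="-0.005 -0.01 -0.035 0 0 -3 0;-0.015 -0.035 -0.065 0 0 -8 0;-0.025 -0.07 -0.09 0 0 -14 0;-0.04 -0.11 -0.105 0 0 -20 0;-0.05 -0.145 -0.115 0 0 -26 0",
)

```text
t: 0.52
eef_pos: [0.3498, -0.3854, 0.3218]
tool_rot: [[0.792, -0.611, 0.001], [-0.611, -0.792, -0.002], [0.002, 0.001, -1.0]]
contact_force: [1.6, -1.4, 0.0]
opening: 0.0939
```

```bash
python3 -c "
from h import *
go(.50,-.2,.32,-15);go(.59,-.075,.32,-11)"
```

```text
t 0.52 pos [ 0.3498 -0.3854  0.3218] yaw -37.6 open 0.0939 F [ 1.6 -1.4  0. ] q [-54.   1.  69.  -0. 109. -16.]
shift [ 0.0057 -0.2385  0.0017] rot [  0.1  -0.1 -22.6]
t 0.52 pos [ 0.3498 -0.3854  0.3218] yaw -37.6 open 0.0939 F [ 1.6 -1.4  0. ] q [-54.   1.  69.  -0. 109. -16.]
shift [ 0.0007 -0.3925  0.0015] rot [  0.1  -0.1 -26.6]
```

Call:
play_rows(
  series="0 -0.04 0 0 0 -4 0;0 -0.08 0 0 0 -8 0;0 -0.12 0 0 0 -12 0;0 -0.16 0 0 0 -16 0;0 -0.2 0 0 0 -20 0",
)

```text
t: 0.93
eef_pos: [0.4726, -0.2263, 0.3195]
tool_rot: [[0.953, -0.303, -0.001], [-0.303, -0.953, 0.0], [-0.001, -0.0, -1.0]]
contact_force: [0.4, -0.7, 0.2]
opening: 0.094
```

```bash
python3 -c "
from h import *
go(.59,-.075,.32,-11)"
```

```text
t 0.93 pos [ 0.4726 -0.2263  0.3195] yaw -17.6 open 0.094 F [ 0.4 -0.7  0.2] q [-32.   2.  69.  -0. 109. -14.]
shift [ 0.0661 -0.1798 -0.0005] rot [-0.   0.  -6.6]
```

Call:
play_rows(
  series="0.013 -0.036 0 0 0 -2 0;0.026 -0.072 0 0 0 -4 0;0.04 -0.11 0 0 0 -5 0;0.054 -0.147 0 0 0 -6 0;0.066 -0.18 0 0 0 -7 0",
)

```text
t: 1.35
eef_pos: [0.5908, -0.0747, 0.3191]
tool_rot: [[0.983, -0.186, -0.001], [-0.186, -0.983, 0.0], [-0.001, -0.0, -1.0]]
contact_force: [0.9, -0.2, 0.6]
opening: 0.0941
```

Call:
play_rows(
  series="0 0 0 0 0 0 0;0 0 0 0 0 0 0",
)

```text
t: 1.52
eef_pos: [0.5903, -0.0754, 0.3183]
tool_rot: [[0.983, -0.185, -0.003], [-0.185, -0.983, 0.0], [-0.003, 0.0, -1.0]]
contact_force: [-0.8, 0.0, -0.1]
opening: 0.0939
```

```bash
python3 - <<'E'
from h import *
from bench import arm
go(.59,-.075,.25,-11)
ims=[]
for n in("side","top"):
    c=arm.capture(n);np.savez(f"{n}1.npz",**c);ims.append(c["img"][:,:,::-1])
s=cv2.resize(ims[0][20:220,210:410],None,fx=2,fy=2,interpolation=2)
t=cv2.resize(ims[1][80:280,230:430],None,fx=2,fy=2,interpolation=2)
cv2.imwrite("pics/d.png",np.hstack([s,t]))
T=np.eye(4)
E
```

```text
t 1.52 pos [ 0.5903 -0.0754  0.3183] yaw -10.6 open 0.0939 F [-0.8  0.  -0.1] q [-13.  11.  59.  -0. 110.  -2.]
shift [-0.0002 -0.0004  0.0683] rot [0.  0.2 0.4]
```

View pics/d.png

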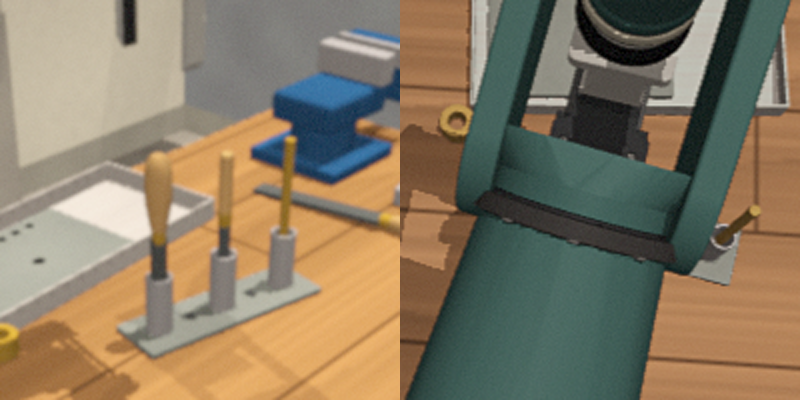

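```bash
python3 - <<'E'
from h import *
from bench import arm
c=arm.capture("side");np.savez("side2.npz",**c)
print(c["T"].round(3).tolist())
cv2.imwrite("pics/e.png",c["img"][:,:,::-1]);go(.59,-.075,.25,-11)
for p in ([.59,-.075,.318],[.59,-.075,.18]):
    q=np.linalg.inv(c["T"])@[*p,1];u=c["camera_matrix"]@q[:3];print(u[:2]/u[2])
E
```

```text
[[-0.719, -0.389, 0.576, -0.056], [-0.694, 0.419, -0.585, 0.605], [-0.014, -0.821, -0.571, 0.61], [0.0, 0.0, 0.0, 1.0]]
t 1.67 pos [ 0.5892 -0.078   0.3199] yaw -10.9 open 0.0943 F [ 0.1  0.1 -0.4] q [-13.  11.  59.  -0. 110.  -2.]
shift [ 0.0002 -0.0031  0.0699] rot [0.  0.  0.1]
[289.40067025  46.97504688]
[289.84825885 113.78038425]
```

View pics/e.png

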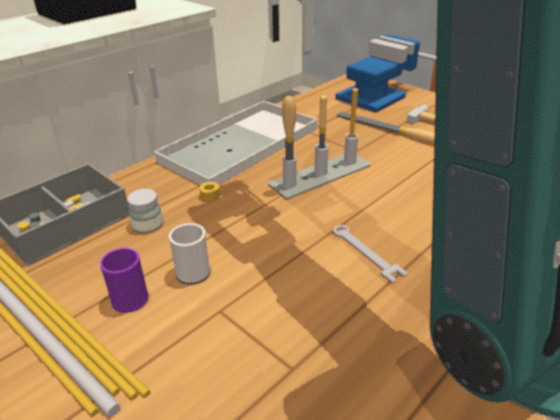

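```bash
python3 - <<'E'
from h import *
a=np.load("side2.npz")["img"][:,:,::-1];b=np.load("side0.npz")["img"][:,:,::-1]
f=lambda i:cv2.resize(i[0:130,230:360],None,fx=3,fy=3,interpolation=2)
cv2.imwrite("pics/f.png",np.hstack([f(a),f(b)]))
E
```

```text
(no output)
```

View pics/f.png

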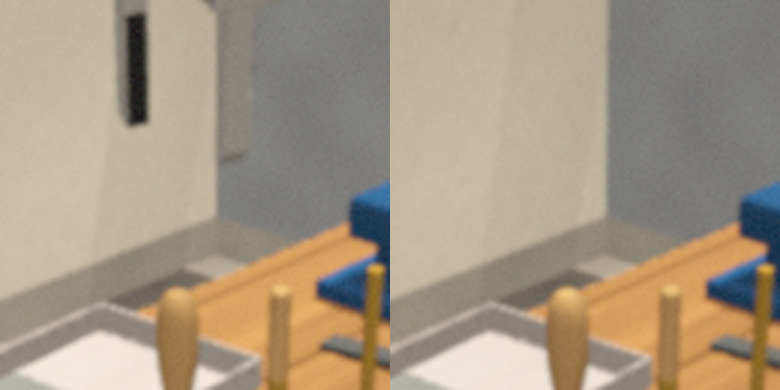

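The fingertips straddle the handle: in the side view the tips are at (275,41) and (308,52), and the handle is centred near column 289. Descending now.

Call:
play_rows(
  series="0 0 0.02 0 0 0 0;0 0 0.045 0 0 0 0;0 0 0.07 0 0 0 0;0 0 0.09 0 0 0 0;0 0 0.1 0 0 0 0",
)

```text
t: 2.08
eef_pos: [0.5877, -0.0784, 0.2169]
tool_rot: [[0.982, -0.191, -0.004], [-0.191, -0.982, 0.001], [-0.005, 0.0, -1.0]]
contact_force: [0.5, -0.1, -1.9]
opening: 0.0942
```

Call:
play_rows(
  series="0 0 0.015 0 0 0 0;0 0 0.03 0 0 0 0;0 0 0.045 0 0 0 0;0 0 0.057 0 0 0 0;0 0 0.057 0 0 0 0",
)

```text
t: 2.5
eef_pos: [0.5881, -0.0777, 0.1604]
tool_rot: [[0.982, -0.189, -0.004], [-0.189, -0.982, 0.001], [-0.004, 0.0, -1.0]]
contact_force: [0.0, 0.6, -0.9]
opening: 0.0942
```

```bash
python3 - <<'E'
from h import *
from bench import arm
c=arm.capture("side");np.savez("side3.npz",**c);go(.591,-.075,.162)
cv2.imwrite("pics/g.png",cv2.resize(c["img"][40:210,220:380,::-1],None,fx=3.5,fy=3.5,interpolation=2))
E
```

```text
t 2.55 pos [ 0.5889 -0.0776  0.1619] yaw -10.9 open 0.0942 F [ 0.5 -0.1 -0.2] q [-13.  11.  76.  -0.  92.  -2.]
shift [ 0.0016 -0.003  -0.0001] rot [0.  0.1 0. ]
```

View pics/g.png

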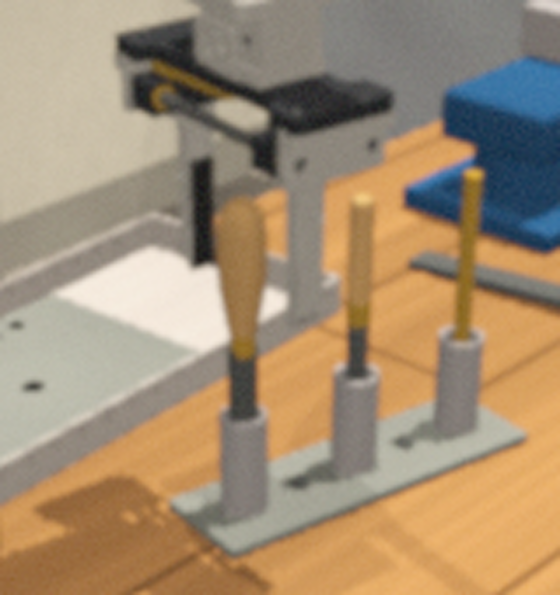

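Call:
play_rows(
  series="0.004 0 0 0 0 0 0;0.004 0 0 0 0 0 80;0.004 0 0 0 0 0 120;0.004 0 0 0 0 0 150;0.004 0 0 0 0 0 150",
  grip_force=10,
)

```text
t: 2.97
eef_pos: [0.5941, -0.0778, 0.1636]
tool_rot: [[0.982, -0.188, 0.001], [-0.188, -0.982, -0.0], [0.001, 0.0, -1.0]]
contact_force: [-0.2, 0.1, -0.3]
opening: 0.0709
```

```bash
python3 - <<'E'
from h import *
from bench import arm
c=arm.capture("side");np.savez("side3.npz",**c);go(.591,-.075,.162)
cv2.imwrite("pics/i.png",cv2.resize(c["img"][60:180,240:340,::-1],None,fx=5,fy=5,interpolation=2))
E
```

```text
t 3.02 pos [ 0.5939 -0.0778  0.1634] yaw -10.8 open 0.0666 F [-0.3  0.5  0.6] q [-13.  12.  76.  -0.  93.  -2.]
shift [-0.0034 -0.0022  0.0014] rot [ 0. -0. -0.]
```

View pics/i.png

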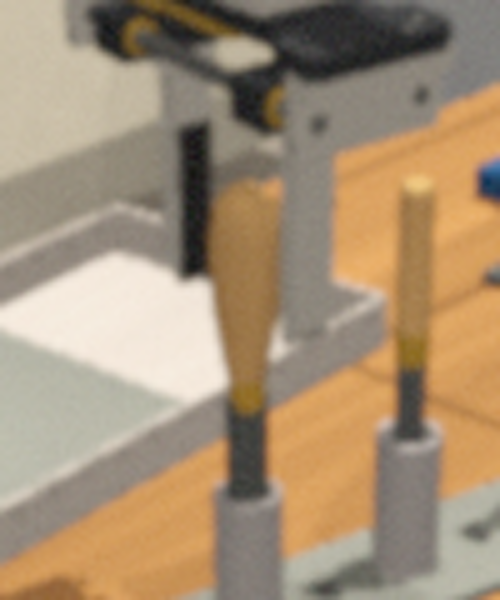

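Call:
play_rows(
  series="0 0 0 0 0 0 160;0 0 0 0 0 0 160;0 0 0 0 0 0 160;0 0 0 0 0 0 160;0 0 0 0 0 0 160",
)

```text
t: 3.43
eef_pos: [0.5937, -0.0778, 0.1629]
tool_rot: [[0.982, -0.188, -0.0], [-0.188, -0.982, -0.0], [-0.0, 0.0, -1.0]]
contact_force: [-0.4, -0.1, 0.2]
opening: 0.0358
```

```bash
python3 - <<'E'
from h import *
from bench import arm
c=arm.capture("side");np.savez("side3.npz",**c);go(.591,-.075,.162)
cv2.imwrite("pics/j.png",cv2.resize(c["img"][60:180,240:340,::-1],None,fx=5,fy=5,interpolation=2))
E
```

```text
t 3.48 pos [ 0.5937 -0.0777  0.1629] yaw -10.8 open 0.0354 F [ 0.5 -0.1  1.2] q [-13.  12.  76.  -0.  93.  -2.]
shift [-0.0032 -0.0022  0.0009] rot [0. 0. 0.]
```

View pics/j.png

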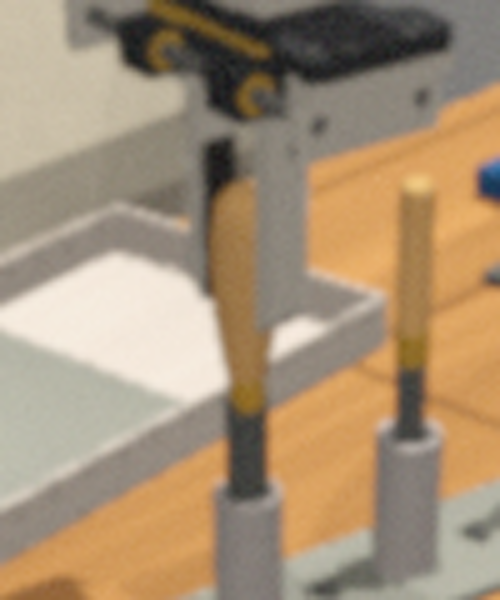

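Call:
play_rows(
  series="0 0 0 0 0 0 255;0 0 0 0 0 0 255;0 0 0 0 0 0 255;0 0 0 0 0 0 255",
  grip_force=20,
)

```text
t: 3.82
eef_pos: [0.5936, -0.0777, 0.1629]
tool_rot: [[0.982, -0.188, -0.0], [-0.188, -0.982, 0.0], [-0.0, 0.0, -1.0]]
contact_force: [-1.0, 1.0, -0.2]
opening: 0.0293
```

Call:
play_rows(
  series="0 0 0 0 0 0 255;0 0 0 0 0 0 255",
  grip_force=45,
)

```text
t: 3.98
eef_pos: [0.5935, -0.0777, 0.1629]
tool_rot: [[0.982, -0.188, -0.001], [-0.188, -0.982, -0.0], [-0.001, 0.0, -1.0]]
contact_force: [-1.4, -0.6, 0.3]
opening: 0.029
```

Grip is 29 mm across, matching the handle's thick part. Lifting in steps.

Call:
play_rows(
  series="0 0 -0.006 0 0 0 255;0 0 -0.014 0 0 0 255;0 0 -0.022 0 0 0 255;0 0 -0.03 0 0 0 255;0 0 -0.038 0 0 0 255",
)

```text
t: 4.4
eef_pos: [0.594, -0.0779, 0.2022]
tool_rot: [[0.982, -0.188, 0.001], [-0.188, -0.982, -0.0], [0.001, 0.0, -1.0]]
contact_force: [1.4, 0.0, -1.6]
opening: 0.0289
```

Call:
play_rows(
  series="0 0 -0.01 0 0 0 255;0 0 -0.022 0 0 0 255;0 0 -0.034 0 0 0 255;0 0 -0.046 0 0 0 255;0 0 -0.056 0 0 0 255",
)

```text
t: 4.82
eef_pos: [0.5941, -0.0778, 0.259]
tool_rot: [[0.982, -0.188, 0.002], [-0.188, -0.982, -0.0], [0.002, 0.0, -1.0]]
contact_force: [-0.1, 0.2, -2.2]
opening: 0.0287
```

Call:
play_rows(
  series="0 0 -0.01 0 0 0 255;0 0 -0.022 0 0 0 255;0 0 -0.032 0 0 0 255;0 0 -0.036 0 0 0 255;0 0 -0.036 0 0 0 255",
)

```text
t: 5.23
eef_pos: [0.5943, -0.0779, 0.2947]
tool_rot: [[0.982, -0.188, 0.003], [-0.188, -0.982, -0.001], [0.003, 0.0, -1.0]]
contact_force: [0.2, -0.1, -2.4]
opening: 0.0291
```

```bash
python3 - <<'E'
from h import *
from bench import arm
c=arm.capture("side");np.savez("side4.npz",**c);go(.53,.250,.295)
cv2.imwrite("pics/k.png",cv2.resize(c["img"][0:220,200:400,::-1],None,fx=2.5,fy=2.5,interpolation=2))
E
```

```text
t 5.28 pos [ 0.594  -0.0778  0.2935] yaw -10.8 open 0.0288 F [ 0.3  0.8 -2.4] q [-13.  11.  61.  -0. 107.  -2.]
shift [-0.1244 -0.3099 -0.0017] rot [ 0.  -0.1 -0. ]
```

View pics/k.png

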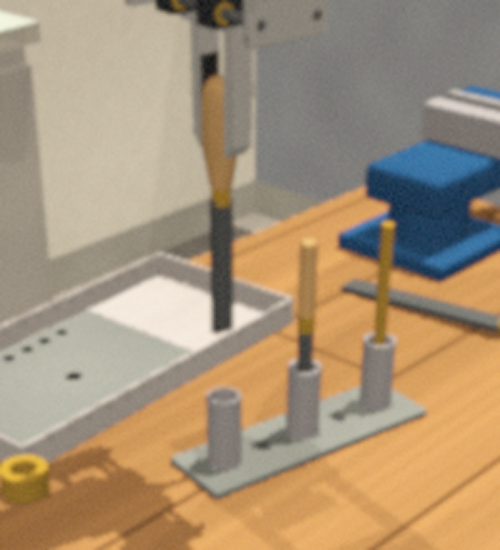

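Call:
play_rows(
  series="-0.003 -0.007 0 0 0 0 255;-0.009 -0.021 0 0 0 0 255;-0.016 -0.04 0 0 0 0 255;-0.024 -0.06 0 0 0 0 255;-0.033 -0.08 0 0 0 0 255",
)

```text
t: 5.7
eef_pos: [0.5754, 0.0091, 0.2919]
tool_rot: [[0.982, -0.188, -0.002], [-0.188, -0.982, 0.001], [-0.002, -0.0, -1.0]]
contact_force: [0.3, -0.3, -2.0]
opening: 0.029
```

Call:
play_rows(
  series="-0.009 -0.021 0 0 0 0 255;-0.018 -0.043 0 0 0 0 255;-0.027 -0.065 0 0 0 0 255;-0.036 -0.087 0 0 0 0 255;-0.045 -0.109 0 0 0 0 255",
)

```text
t: 6.12
eef_pos: [0.5511, 0.1249, 0.2922]
tool_rot: [[0.982, -0.187, -0.002], [-0.187, -0.982, 0.0], [-0.002, -0.0, -1.0]]
contact_force: [0.4, 0.5, -1.8]
opening: 0.0289
```

Call:
play_rows(
  series="-0.009 -0.022 0 0 0 0 255;-0.018 -0.044 0 0 0 0 255;-0.026 -0.064 0 0 0 0 255;-0.033 -0.082 0 0 0 0 255;-0.038 -0.095 0 0 0 0 255",
)

```text
t: 6.53
eef_pos: [0.5314, 0.2258, 0.2922]
tool_rot: [[0.983, -0.185, -0.002], [-0.185, -0.983, 0.0], [-0.002, -0.0, -1.0]]
contact_force: [0.4, -0.6, -2.5]
opening: 0.029
```

Call:
play_rows(
  series="-0.004 -0.01 0 0 0 0 255;-0.008 -0.019 0 0 0 0 255;-0.01 -0.024 0 0 0 0 255;-0.01 -0.024 0 0 0 0 255;-0.01 -0.024 0 0 0 0 255",
)

```text
t: 6.95
eef_pos: [0.5279, 0.2481, 0.2928]
tool_rot: [[0.982, -0.188, -0.0], [-0.188, -0.982, -0.001], [0.0, 0.001, -1.0]]
contact_force: [-1.1, 0.2, -1.6]
opening: 0.0288
```

```bash
python3 - <<'E'
from h import *
from bench import arm
go(.527,.2495,.295)
ims=[]
for n in("side","top"):
    c=arm.capture(n);np.savez(f"{n}5.npz",**c);ims.append(c["img"][:,:,::-1])
s=cv2.resize(ims[0][80:300,100:260],None,fx=2.5,fy=2.5,interpolation=2)
t=cv2.resize(ims[1][100:320,100:260],None,fx=2.5,fy=2.5,interpolation=2)
cv2.imwrite("pics/l.png",np.hstack([s,t]))
E
```

```text
t 6.95 pos [0.5279 0.2481 0.2928] yaw -10.9 open 0.0288 F [-1.1  0.2 -1.6] q [ 20.   9.  64.  -0. 107.  30.]
shift [-0.0012 -0.0012 -0.0022] rot [ 0. -0. -0.]
```

View pics/l.png

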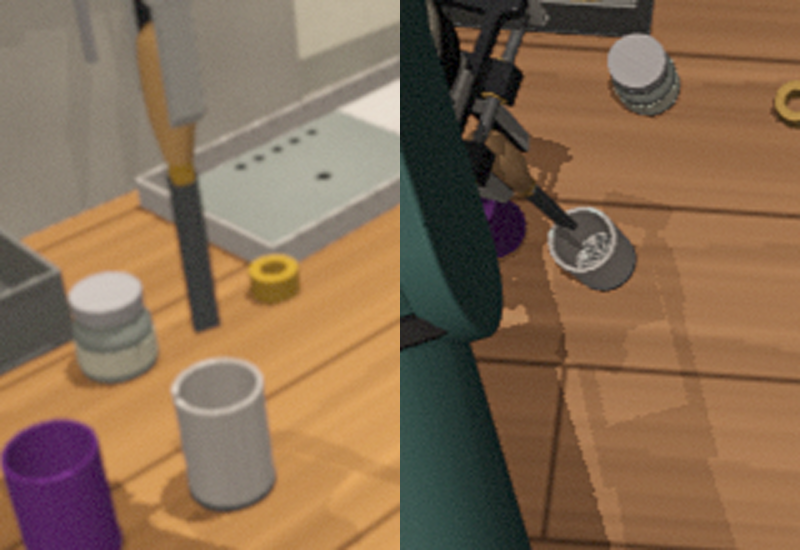

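```bash
python3 - <<'E'
from h import *
S=dict(np.load("side5.npz"));T=dict(np.load("top5.npz"))
s=up(206,326,2.5,100,80);t=up(176,229,2.5,100,100)
print(tri(S,s,T,t),plane(S,*s,.138),plane(T,*t,.138))
s=up(181,176,2.5,100,80);t=up(132,186,2.5,100,100)
print("ferrule",tri(S,s,T,t))
E
```

```text
(array([0.52887898, 0.24620051, 0.13226297]), np.float64(0.008386328934143226)) [0.5264536  0.25209999 0.138     ] [0.5243371  0.24133964 0.138     ]
ferrule (array([0.53124199, 0.24786986, 0.246394  ]), np.float64(0.003460647762250447))
```

Call:
play_rows(
  series="0 -0.002 0.01 0 0 0 255;-0.001 -0.002 0.022 0 0 0 255;-0.001 -0.002 0.034 0 0 0 255;-0.001 -0.002 0.044 0 0 0 255;-0.001 -0.002 0.048 0 0 0 255",
)

```text
t: 7.47
eef_pos: [0.5264, 0.2499, 0.2418]
tool_rot: [[0.982, -0.188, -0.004], [-0.188, -0.982, -0.002], [-0.004, 0.002, -1.0]]
contact_force: [-0.3, 0.9, -2.3]
opening: 0.0289
```

```bash
python3 - <<'E'
from h import *
from bench import arm
ims=[]
for n in("side","top"):
    c=arm.capture(n);ims.append(c["img"][:,:,::-1])
s=cv2.resize(ims[0][80:300,100:260],None,fx=2.5,fy=2.5,interpolation=2)
t=cv2.resize(ims[1][100:320,100:260],None,fx=2.5,fy=2.5,interpolation=2)
cv2.imwrite("pics/m.png",np.hstack([s,t]))
E
```

```text
(no output)
```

View pics/m.png

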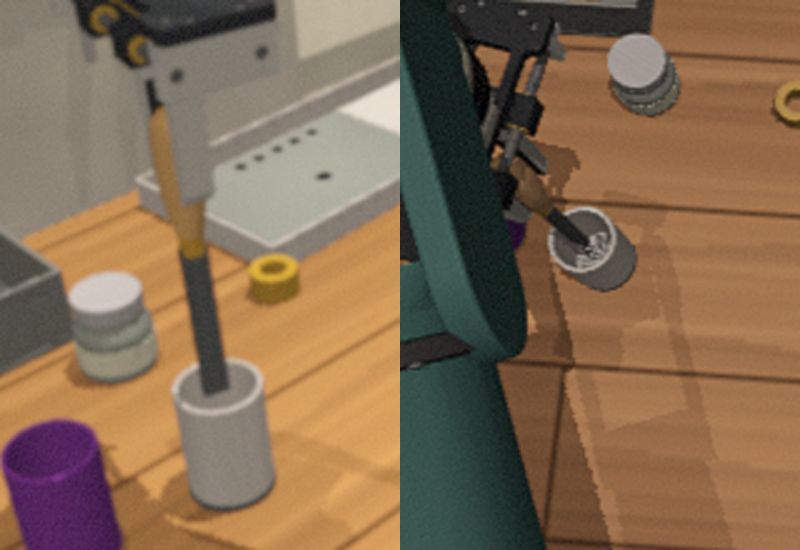

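The tip is at (215,390) in the side crop, at the rim's centre (219,385), so it is entering the mouth. Continuing down.

Call:
play_rows(
  series="0 0 0.01 0 0 0 255;0 0 0.02 0 0 0 255;0 0 0.03 0 0 0 255;0 0 0.038 0 0 0 255;0 0 0.045 0 0 0 255",
)

```text
t: 7.98
eef_pos: [0.5268, 0.2504, 0.1983]
tool_rot: [[0.982, -0.188, -0.001], [-0.188, -0.982, -0.001], [-0.001, 0.001, -1.0]]
contact_force: [0.4, -0.6, -1.8]
opening: 0.0291
```

Call:
play_rows(
  series="0 0 0.007 0 0 0 255;0 0 0.014 0 0 0 255;0 0 0.02 0 0 0 255;0 0 0.024 0 0 0 255;0 0 0.025 0 0 0 255",
)

```text
t: 8.4
eef_pos: [0.5268, 0.2504, 0.1738]
tool_rot: [[0.982, -0.188, -0.001], [-0.188, -0.982, -0.001], [-0.001, 0.001, -1.0]]
contact_force: [0.3, -0.4, -1.9]
opening: 0.0289
```

Call:
play_rows(
  series="0 0 0.001 0 0 0 255;0 0 0.002 0 0 0 255;0 0 0.003 0 0 0 255;0 0 0.004 0 0 0 255;0 0 0.005 0 0 0 255",
)

```text
t: 8.82
eef_pos: [0.5274, 0.2506, 0.1701]
tool_rot: [[0.982, -0.188, 0.001], [-0.188, -0.982, 0.0], [0.001, -0.0, -1.0]]
contact_force: [-0.1, -0.4, -2.1]
opening: 0.0288
```

Call:
play_rows(
  series="0 0 0.001 0 0 0 255;0 0 0.002 0 0 0 255;0 0 0.003 0 0 0 255;0 0 0.004 0 0 0 255;0 0 0.005 0 0 0 255",
)

```text
t: 9.23
eef_pos: [0.5272, 0.2505, 0.1647]
tool_rot: [[0.982, -0.188, -0.0], [-0.188, -0.982, -0.0], [-0.0, 0.0, -1.0]]
contact_force: [-1.1, 0.1, -2.1]
opening: 0.0288
```

Call:
play_rows(
  series="0 0 0.0005 0 0 0 255;0 0 0.001 0 0 0 255;0 0 0.0015 0 0 0 255",
)

```text
t: 9.48
eef_pos: [0.5273, 0.2506, 0.1633]
tool_rot: [[0.982, -0.188, 0.0], [-0.188, -0.982, -0.0], [0.0, 0.0, -1.0]]
contact_force: [0.8, 0.3, -1.0]
opening: 0.0287
```

Call:
play_rows(
  series="0 0 0.0005 0 0 0 255;0 0 0.001 0 0 0 255;0 0 0.001 0 0 0 255",
)

```text
t: 9.73
eef_pos: [0.5272, 0.2505, 0.1623]
tool_rot: [[0.982, -0.188, -0.0], [-0.188, -0.982, -0.0], [-0.0, 0.0, -1.0]]
contact_force: [-0.1, 0.4, -1.6]
opening: 0.0288
```

Call:
play_rows(
  series="0 0 0.0005 0 0 0 255;0 0 0.001 0 0 0 255;0 0 0.001 0 0 0 255",
)

```text
t: 9.98
eef_pos: [0.5272, 0.2506, 0.1612]
tool_rot: [[0.982, -0.188, -0.0], [-0.188, -0.982, -0.0], [-0.0, 0.0, -1.0]]
contact_force: [0.2, -0.4, -2.4]
opening: 0.029
```

Call:
play_rows(
  series="0 0 0.0005 0 0 0 255;0 0 0.001 0 0 0 255;0 0 0.001 0 0 0 255",
)

```text
t: 10.23
eef_pos: [0.5273, 0.2506, 0.1609]
tool_rot: [[0.982, -0.188, 0.001], [-0.188, -0.982, 0.0], [0.001, -0.0, -1.0]]
contact_force: [0.5, -0.0, -0.3]
opening: 0.0294
```

Call:
play_rows(
  series="0 0 0.0005 0 0 0 255;0 0 0.001 0 0 0 255;0 0 0.001 0 0 0 255",
)

```text
t: 10.48
eef_pos: [0.5275, 0.2508, 0.1608]
tool_rot: [[0.982, -0.188, 0.002], [-0.188, -0.982, 0.001], [0.001, -0.001, -1.0]]
contact_force: [-1.9, 0.7, 4.7]
opening: 0.0286
```

Contact at TCP z 0.161, exactly the predicted floor height (Fz changed from −2 to +4.7 N). Easing off and releasing.

Call:
play_rows(
  series="0 0 -0.0005 0 0 0 255;0 0 -0.0005 0 0 0 255",
  grip_force=10,
)

```text
t: 10.65
eef_pos: [0.5278, 0.2508, 0.1607]
tool_rot: [[0.982, -0.188, 0.002], [-0.188, -0.982, 0.001], [0.002, -0.001, -1.0]]
contact_force: [0.5, -0.1, 4.8]
opening: 0.03
```

Call:
play_rows(
  series="0 0 0 0 0 0 165;0 0 0 0 0 0 155;0 0 0 0 0 0 140;0 0 0 0 0 0 120;0 0 0 0 0 0 120",
)

```text
t: 11.07
eef_pos: [0.527, 0.2505, 0.1592]
tool_rot: [[0.982, -0.188, -0.001], [-0.188, -0.982, -0.0], [-0.001, 0.001, -1.0]]
contact_force: [-0.2, 0.8, 0.4]
opening: 0.0492
```

```bash
python3 - <<'E'
from h import *
from bench import arm
ims=[]
for n in("side","top"):
    c=arm.capture(n);ims.append(c["img"][:,:,::-1])
s=cv2.resize(ims[0][80:300,100:260],None,fx=2.5,fy=2.5,interpolation=2)
t=cv2.resize(ims[1][100:320,100:260],None,fx=2.5,fy=2.5,interpolation=2)
cv2.imwrite("pics/n.png",np.hstack([s,t]))
E
```

```text
(no output)
```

View pics/n.png

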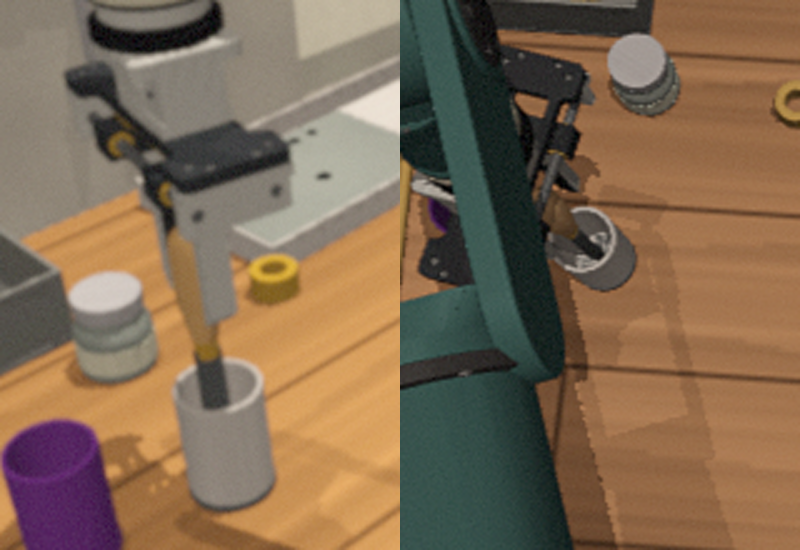

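The file stands in the pot, ferrule just above the rim. I'll open fully, then retreat straight up.

Call:
play_rows(
  series="0 0 0 0 0 0 0;0 0 0 0 0 0 0;0 0 0 0 0 0 0;0 0 0 0 0 0 0;0 0 0 0 0 0 0",
)

```text
t: 11.58
eef_pos: [0.5272, 0.2506, 0.1599]
tool_rot: [[0.982, -0.188, 0.0], [-0.188, -0.982, -0.0], [0.0, 0.0, -1.0]]
contact_force: [0.1, -0.3, 0.1]
opening: 0.0795
```

Call:
play_rows(
  series="0 0 0 0 0 0 0;0 0 0 0 0 0 0;0 0 0 0 0 0 0",
)

```text
t: 11.83
eef_pos: [0.5272, 0.2506, 0.1599]
tool_rot: [[0.982, -0.188, 0.0], [-0.188, -0.982, -0.0], [0.0, 0.0, -1.0]]
contact_force: [0.3, -0.4, 0.2]
opening: 0.0935
```

```bash
python3 - <<'E'
from h import *
from bench import arm
c=arm.capture("side");go(.527,.25,.3)
cv2.imwrite("pics/o.png",cv2.resize(c["img"][80:300,100:260,::-1],None,fx=2.5,fy=2.5,interpolation=2))
E
```

```text
t 11.88 pos [0.5272 0.2506 0.1599] yaw -10.8 open 0.094 F [-0.6  0.4 -0.6] q [20. 10. 78. -0. 92. 31.]
shift [-1.000e-04  6.000e-04 -1.401e-01] rot [ 0. -0. -0.]
```

View pics/o.png

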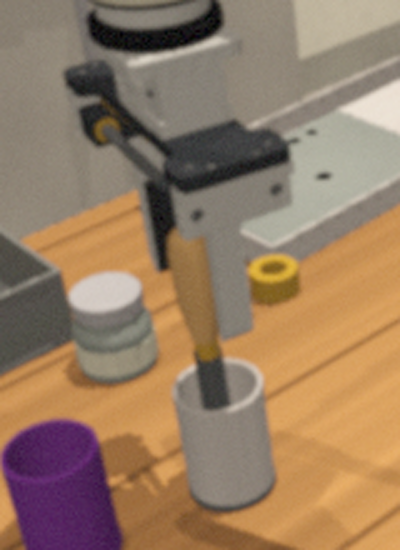

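Call:
play_rows(
  series="0 0 -0.01 0 0 0 0;0 0 -0.025 0 0 0 0;0 0 -0.045 0 0 0 0;0 0 -0.065 0 0 0 0;0 0 -0.09 0 0 0 0",
)

```text
t: 12.3
eef_pos: [0.5267, 0.2504, 0.2505]
tool_rot: [[0.982, -0.188, -0.002], [-0.188, -0.982, -0.001], [-0.001, 0.001, -1.0]]
contact_force: [0.4, 0.5, 0.3]
opening: 0.0936
```

Call:
play_rows(
  series="0 0 -0.02 0 0 0 0;0 0 -0.04 0 0 0 0;0 0 -0.055 0 0 0 0;0 0 -0.06 0 0 0 0;0 0 -0.06 0 0 0 0",
)

```text
t: 12.72
eef_pos: [0.5278, 0.2508, 0.3125]
tool_rot: [[0.982, -0.188, 0.004], [-0.188, -0.982, 0.001], [0.004, -0.002, -1.0]]
contact_force: [-0.2, -0.4, -0.2]
opening: 0.094
```

```bash
python3 - <<'E'
from h import *
from bench import arm
c=arm.capture("side");go(.527,.25,.3)
cv2.imwrite("pics/p.png",c["img"][:,:,::-1])
E
```

```text
t 12.77 pos [0.5274 0.2506 0.3106] yaw -10.8 open 0.0939 F [-0.2 -0.1  0.2] q [ 20.  10.  62.  -0. 109.  31.]
shift [-0.0003  0.0007  0.0106] rot [-0.  -0.1  0. ]
```

View pics/p.png

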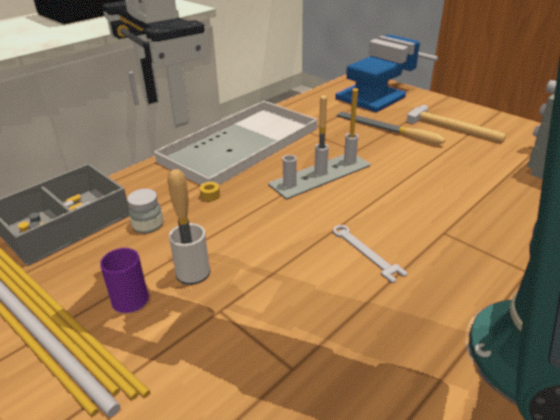

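The file stands handle up in the grey pot (handle at (178,195), pot at (190,253)). The scraper and rod are still in their sockets at (322,160) and (352,150), and the gripper is clear above. Handing in.

```bash
python3 -c "
from bench import arm
print(arm.finish_job())"
```

```text
the job is handed in; nothing more can be done
None
```

The file now stands in the grey pot, handle up, and the job was handed in at about 12.8 s of the 40 s allowed.

- **Grasp and move:** I gripped the handle at its thick part with 45 N. The opening read 29 mm, which matches the handle. I lifted it about 130 mm straight out of its socket and carried it across to the pot.
- **Placing:** I lowered it in steps of about 1 mm until it touched the pot floor. It touched at a tool height of 0.161 m, exactly as predicted. The vertical force went from about −2 N to +4.8 N. Then I opened the fingers and retreated straight up.
- **Last checks:** The final side picture shows the file upright in the grey pot. The scraper and brass rod are still in their sockets, and the purple pot is untouched. The gripper is well clear, and its force reading is about zero.
- **Disagreements:** The two cameras differed by 4–6 mm on the stand and pot. For the file's lower end over the pot, the two sight lines missed each other by about 8 mm; I took that as a hard-to-see tip in the top view. Both were within the pot's clearance of about 17 mm. The last picture was from the side camera only.

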